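Slide the drip tray home into its corner stop

ROBOT

A 6-joint arm with a two-finger parallel gripper is mounted at the origin on a cart in front of the work surface, level with it; the furniture and walls round the work are solid. World frame = base frame: x ahead of the robot, y to its left, z up, the work surface at z = 0. Lengths are in mm, angles in rad, forces in N, time in s.
With the tool pointing down it reaches from about 300 to 850 mm from the base axis. Payload 4.2 kg.
Tool frame: the origin (TCP) lies on the centre line of the jaws, within the pads' length; the fingertips stand 8 mm ahead of it and the grasp point (between the pads) lies 11 mm behind it (env.tcp_to_tips is the z of the fingertips in the tool frame, in mm); z points along the fingers, y is the line along which they close (so a half turn about z gives the same grasp; the last joint's range is limited). The gripper opens to 91 mm and grips with 3 to 60 N. Pads are 32 mm wide; open, the fingers measure 118 mm over their backs; the gripper's body (76 mm by 178 mm) begins 60 mm behind the grasp point.
Start: joints at [1.223, 0.32, 1.565, -0, 1.257, -0.02], TCP at [185.13, 544.398, 221.976] pointing down, gripper open.
Joint ranges: [-3.11, 3.11], [-0.84, 2.01], [0.21, 2.61], [-1.34, 4.49], [0.05, 2.63], [-2.56, 2.56]. Speed limits (rad/s): [2.57, 2.57, 3.14, 3.14, 3.14, 3.14].

INTERFACE

Orientations are given as a unit quaternion [x, y, z, w].
In Python, from cell import env, eyes, spotter gives the robot as it stands.
- The arm moves only by the tool drive_tool, never from a script. Its arguments are lists of equal length, an entry for each row: "travel": the shift along the tool's x, y, z in mm, a list of three; "turn": the turn, a rotation vector about the tool's x, y, z in degrees, a list of three; "hand": the finger opening in mm, from 0 to 91.2. A call has 1 to 12 rows; each row is the pose to reach, as a shift and turn from the pose commanded when the call began, along the tool's axes at that moment; what a row does not reach only later rows make up. A row lasts 1/12 s, in which the tool goes at most 41.7 mm and 7.16 degrees, less where a joint would pass 70% of its speed; a pose out of reach is approached as far as the arm can. A call with a gripper value outside its range is refused whole. The fingers move at their own pace and stop on an object; the grip force is fixed at half the most. Time passes only in rows, so rows that repeat a pose let the fingers close. It gives the time, the measured TCP pose, the force, the opening and the grip force at its end, in the units of the state.
- env.sense(): the state, without advancing time (a new reading comes with each control period).
- eyes.read_camera(name): name is "scene" or "top" or "wrist"; returns the picture (420x560x3 uint8, red, green, blue); there is no depth.
- eyes.camera_params(name): a dict with "mtx" (3x3 intrinsics, pixels), "rvec" (rotation vector, rad) and "tvec" (3), from world to camera coordinates, as OpenCV has them. Camera axes: x right, y down, z forward; pixel columns grow to the right and rows downward; lengths in mm; the calibration is good to about 2 mm. A picture is of the moment at which its call begins: read the wrist's pose just before it. camera_params takes no time and is no camera call; for the wrist camera it gives the pose at the moment of the call.
- env.close_job(): hands the job in; it is judged then, once.
Trained networks look in the newest picture that a camera, given by its name, has taken for a name from the list of things; names that differ only in an ending like _2 or _b are one class to them, and where a whole thing is asked for, a point or a joint stands for the part that bears it (a point fixed in the world has none). Each returns a list of dicts, best first, with "conf" (0 to 1); they miss things now and then, are a little off and sometimes report something else, mostly with a low value. They report only what shows in the picture. A call takes as long as a camera call. They do not tell look-alikes from the thing itself.
- spotter.silhouettes(label, camera): "mask" (420x560 bool, what is visible of it) and "point" ([column, row] in pixels, amid what is visible of it).
The state is a dict: "time": time; "joint_pos": joint angles; "qvel": joint speeds; "tau": joint torques, N m; "ee_pos": TCP position; "tool_rot": TCP orientation; "force": force on the tool from outside, world axes, zero at the start; "torque": the same for the moment, N m; "opening": finger opening in mm; "grip_force": force on a finger pad.
Only numpy, scipy, OpenCV 4.12 (cv2) and the standard library are available. Lean on these libraries where they do the work, as an engineer would, in place of code of your own. Each camera call takes 0.05 s, during which the arm holds its last target. There are 200 camera calls.

TASK

Push the steel drip tray, with the shot glass standing on it, along the worktop into the L-shaped wooden corner stop, until its long far side lies flat against the long bar and its right end is up against the short bar. Just push it with the fingers and do not lift it, do not touch the shot glass, and the glass must stay standing on the tray. Leave the other things on the worktop where they are.

Things in the scene. Friction and masses are not known exactly. Their poses are not given: they have to be found in the camera images.
- drip_tray: loose rectangular steel drip tray, 0.5 to 0.8 kg: 110 mm along its x, 200 mm along its y, outside walls vertical and 22 mm high; the slotted plate inside is 14 mm above the worktop. Origin: centre of its underside. At the start its x points away from the robot (up to 15 degrees off), its y to the robot's left. Sliding it takes roughly 3 to 10 N.
- tray_corner (a point): bottom outer corner of the tray at its far side and right end (tray frame x +55 mm, y -100 mm, z 0); it goes into the corner of the stop. With the tray home, its axes lie along the stop's and its centre is at x -55 mm, y +100 mm in the stop's frame; it then sticks out 30 mm past the end of the long bar.
- corner_stop: L of two wooden bars, 16 mm wide and 24 mm high, fixed to the worktop, turned by up to 5 degrees. Origin: the inner corner of the L, at worktop height. The long bar runs 170 mm from it along +y (to the robot's left); its inner face is the plane x = 0 and faces -x, the robot. The short bar runs 110 mm along -x (towards the robot); its inner face is the plane y = 0 and faces +y.
- shot_glass: shot glass, 48 mm across the rim and 61 mm high (base 38 mm), 0.07 kg, standing loose on the tray's plate within 20 mm of its middle; its rim is 75 mm above the worktop. Origin: centre of its underside. Not to be touched.
- mug: loose mug, cylinder 82 mm across and 90 mm high with a handle, beyond the tray; to be left alone. Origin: its underside
- bitters: loose small dropper bottle, 33 mm across and 102 mm high, beyond the tray; to be left alone. Origin: centre of its underside
- tumbler: loose tumbler glass, 77 mm across and 89 mm high, to the right of the stop; to be left alone. Origin: centre of its underside
- stopper: loose bottle stopper, 28 mm across and 47 mm high, to the right of the stop; to be left alone. Origin: centre of its underside
- cork: loose wine cork standing on end, 24 mm across and 45 mm high, beyond the tray on the left; to be left alone. Origin: centre of its underside
There are look-alikes about, which are no part of the job. Of the things that look like the drip_tray, the larger one is meant.

How it is judged:
By the outcome, as a careful person would: the job done as asked, in the order asked, and still so for the second after the job is handed in, with the robot touching nothing.
It also fails if it takes over 72 s, if anything falls off the work surface, if the arm or the gripper's body presses on something with over 40 N, if the wrist force passes 120 N, or if a joint passes its speed limit or range.

## Working session

There is one attempt and no reset: what is moved stays moved. The work goes in short steps, Python scripts to look and compute and a tool call to move; the robot and the scene stay as the last step left them, time stands still between calls to the robot, and variables do not carry over. Pictures are saved under pics/ and viewed, at most 14 in all, crops included, and the job is handed in when it is done.

Besides the shell and the picture viewer there is one more tool, called by a JSON object that holds its "api" and its "payload". drive_tool: Moves the arm, as the interface text tells. Its arguments: {"type":"object","properties":{"travel":{"type":"array","items":{"type":"array","items":{"type":"number"}}},"turn":{"type":"array","items":{"type":"array","items":{"type":"number"}}},"hand":{"type":"array","items":{"type":"number"}}},"required":["travel","turn","hand"]}

```bash
mkdir -p pics; ls; cat > h.py <<'E'
import numpy as np, cv2
from cell import env, eyes, spotter
def proj(cam,P):
    c=eyes.camera_params(cam); p,_=cv2.projectPoints(np.array(P,float).reshape(-1,3),np.array(c['rvec'],float),np.array(c['tvec'],float),np.array(c['mtx'],float),None); return p[:,0]
def back(cam,px,z=0):
    c=eyes.camera_params(cam); R=cv2.Rodrigues(np.array(c['rvec'],float))[0]; t=np.array(c['tvec'],float).reshape(3)
    px=np.array(px,float).reshape(-1,2); d=np.c_[px,np.ones(len(px))]@np.linalg.inv(c['mtx']).T@R
    o=-R.T@t; return o+d*((z-o[2])/d[:,2])[:,None]
E
python3 - <<'E'
from h import *
s=env.sense(); print(s['time'],s['ee_pos'],s['tool_rot'],s['force'],env.tcp_to_tips)
for cam in ['scene','top']:
    im=eyes.read_camera(cam); cv2.imwrite(f'pics/{cam}0.png',im[:,:,::-1])
    for l in ['drip_tray','corner_stop','shot_glass']:
        for d in spotter.silhouettes(l,cam):
            m=d['mask'].astype(np.uint8); r=cv2.minAreaRect(cv2.findNonZero(m)); b=cv2.boxPoints(r)
            print(cam,l,round(d['conf'],2),d['point'],m.sum()); print(back(cam,b,22 if l!='shot_glass' else 75).round(0)[:,:2].tolist())
E
```

```text
pics
0.0 [184.96538461 543.94447731 221.12084031] [ 1.63161231e-01  9.86599036e-01 -8.55258399e-04 -1.55796895e-04] [-0.68680178 -0.31928895 -0.25638998] 8.0
scene drip_tray 0.66 [198.9, 213.5] 1867
[[363.0, 151.0], [493.0, 231.0], [509.0, -27.0], [387.0, -83.0]]
scene drip_tray 0.65 [140.1, 177.4] 876
[[430.0, 412.0], [548.0, 318.0], [484.0, 238.0], [372.0, 328.0]]
scene drip_tray 0.51 [425.5, 257.0] 148
[[649.0, -520.0], [664.0, -541.0], [607.0, -564.0], [593.0, -543.0]]
scene corner_stop 0.89 [350.1, 241.9] 925
[[505.0, -243.0], [662.0, -232.0], [591.0, -428.0], [453.0, -425.0]]
scene shot_glass 0.66 [199.5, 199.9] 348
[[454.0, 94.0], [479.0, 56.0], [401.0, -14.0], [377.0, 21.0]]
top drip_tray 0.88 [134.1, 234.6] 1154
[[440.0, 410.0], [557.0, 322.0], [504.0, 254.0], [388.0, 342.0]]
top drip_tray 0.75 [211.4, 239.4] 2020
[[496.0, 177.0], [515.0, -26.0], [401.0, -38.0], [381.0, 163.0]]
top drip_tray 0.67 [403.7, 184.2] 42
[[636.0, -531.0], [637.0, -554.0], [620.0, -553.0], [620.0, -531.0]]
top drip_tray 0.65 [216.5, 235.0] 181
[[481.0, 88.0], [482.0, 43.0], [437.0, 42.0], [436.0, 87.0]]
top drip_tray 0.31 [153.7, 164.7] 77
[[710.0, 287.0], [711.0, 257.0], [680.0, 256.0], [680.0, 285.0]]
top corner_stop 0.55 [355.7, 196.8] 496
[[592.0, -236.0], [682.0, -297.0], [557.0, -474.0], [469.0, -412.0]]
top corner_stop 0.36 [193.8, 164.9] 463
[[712.0, 195.0], [713.0, 102.0], [649.0, 100.0], [648.0, 192.0]]
top shot_glass 0.6 [217.4, 235.8] 150
[[473.0, 78.0], [473.0, 40.0], [433.0, 39.0], [432.0, 77.0]]
top shot_glass 0.53 [155.4, 161.9] 69
[[685.0, 276.0], [701.0, 261.0], [678.0, 237.0], [662.0, 252.0]]
```

```bash
python3 - <<'E'
import cv2
a=cv2.imread('pics/top0.png')[110:330,60:460]; cv2.imwrite('pics/topc.png',cv2.resize(a,(800,440),interpolation=cv2.INTER_CUBIC))
E
```

```text
(no output)
```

View pics/topc.png

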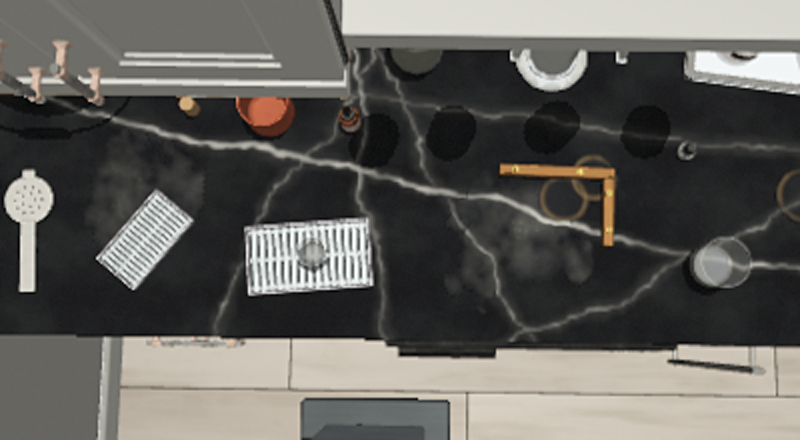

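View pics/scene0.png

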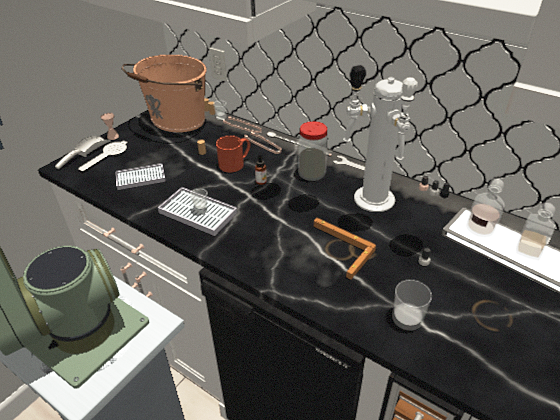

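The steel tray with the glass is the larger one, at crop (308,257). The smaller look-alike is at (145,240). The stop's inner corner is near (604,178). The plan is to push −y from the left end, then +x against the long bar, then −y home.

```bash
cat >> h.py <<'E'
from scipy.optimize import minimize
TR=np.array([[55,100],[55,-100],[-55,-100],[-55,100]],float)
LL=np.array([[0,0],[0,170],[16,170],[16,-16],[-110,-16],[-110,0]],float)
def rot(a): return np.array([[np.cos(a),-np.sin(a)],[np.sin(a),np.cos(a)]])
def render(cam,shape,p,z,S=4):
    w=shape@rot(p[2]/100).T+p[:2]
    m=np.zeros((420*S,560*S),np.uint8)
    for zz in [z]+([0] if z else []):
        pass
    def P(zz): return proj(cam,np.c_[w,np.full(len(w),zz)])
    polys=[P(z)]
    b=P(0)
    for i in range(len(w)):
        j=(i+1)%len(w); polys.append(np.array([polys[0][i],polys[0][j],b[j],b[i]]))
    for q in polys: cv2.fillPoly(m,[np.int32(np.round((q+.5)*S*16))],255,shift=4)
    return cv2.resize(m,(560,420),interpolation=cv2.INTER_AREA)/255.
def fit(shape,p0,z,masks):
    f=lambda p: sum(np.abs(render(c,shape,p,z)-m).sum()/m.sum() for c,m in masks.items())
    b=min((minimize(f,np.array(p0)+d,method='Nelder-Mead',options=dict(initial_simplex=np.array(p0)+d+np.array([[0,0,0],[15,0,0],[0,15,0],[0,0,8]]))) for d in ([0,0,0],[5,-5,3],[-5,5,-3])),key=lambda r:r.fun)
    return b.x,b.fun
def wood(im,box=None):
    h=cv2.cvtColor(im,cv2.COLOR_RGB2HSV); m=((h[...,0]>8)&(h[...,0]<28)&(h[...,1]>110)&(h[...,2]>90)).astype(np.uint8)
    return m
def biggest(m,near):
    n,l=cv2.connectedComponents(m); ys,xs=np.nonzero(m); i=np.argmin((xs-near[0])**2+(ys-near[1])**2); return (l==l[ys[i],xs[i]]).astype(float)
E
python3 - <<'E'
from h import *
mw={};mt={}
for cam,nr,tp in [('scene',(350,242),(199,213)),('top',(355,197),(211,239))]:
    im=eyes.read_camera(cam); mw[cam]=biggest(wood(im),nr)
    d=min(spotter.silhouettes('drip_tray',cam),key=lambda d:np.hypot(*(np.array(d['point'])-tp))); mt[cam]=d['mask'].astype(float)
    print(cam,mw[cam].sum(),mt[cam].sum())
for c in [['top'],['scene'],['top','scene']]:
    print(c,'stop',fit(LL,[630,-280,0],24,{k:mw[k] for k in c}),'tray',fit(TR,[448,69,9],22,{k:mt[k] for k in c}))
print(back('scene',proj('top',[[448,69,0]]),0) if 0 else '')
E
```

```text
scene 893.0 1794.0
top 475.0 1954.0
['top'] stop (array([ 586.18471765, -410.10040462,   -2.67821492]), np.float64(0.2177254901960784)) tray (array([449.83524186,  69.80241365,   8.21036148]), np.float64(0.12663014028538744))
['scene'] stop (array([ 599.82453003, -389.98655341, -160.30020498]), np.float64(0.9833080824715104)) tray (array([447.5383277 ,  75.22894381,   9.60178023]), np.float64(0.20960718735654796))Traceback (most recent call last):
  File "<stdin>", line 8, in <module>
  File "h.py", line 27, in fit
    b=min((minimize(f,np.array(p0)+d,method='Nelder-Mead',options=dict(initial_simplex=np.array(p0)+d+np.array([[0,0,0],[15,0,0],[0,15,0],[0,0,8]]))) for d in ([0,0,0],[5,-5,3],[-5,5,-3])),key=lambda r:r.fun)
  File "h.py", line 27, in <genexpr>
    b=min((minimize(f,np.array(p0)+d,method='Nelder-Mead',options=dict(initial_simplex=np.array(p0)+d+np.array([[0,0,0],[15,0,0],[0,15,0],[0,0,8]]))) for d in ([0,0,0],[5,-5,3],[-5,5,-3])),key=lambda r:r.fun)
           ~~~~~~~~^^^^^^^^^^^^^^^^^^^^^^^^^^^^^^^^^^^^^^^^^^^^^^^^^^^^^^^^^^^^^^^^^^^^^^^^^^^^^^^^^^^^^^^^^^^^^^^^^^^^^^^^^
[... 364 characters left out ...]
^^^^^^^^^^^^^^^^^^^^^^^^^^^^^^^^^^^^^^^^^^^^^^^^^^^^^^^^^^^^^^^
  File "h.py", line 26, in <genexpr>
    f=lambda p: sum(np.abs(render(c,shape,p,z)-m).sum()/m.sum() for c,m in masks.items())
                           ~~~~~~^^^^^^^^^^^^^
  File "h.py", line 20, in render
    b=P(0)
  File "h.py", line 18, in P
    def P(zz): return proj(cam,np.c_[w,np.full(len(w),zz)])
                      ~~~~^^^^^^^^^^^^^^^^^^^^^^^^^^^^^^^^^
  File "h.py", line 4, in proj
    c=eyes.camera_params(cam); p,_=cv2.projectPoints(np.array(P,float).reshape(-1,3),np.array(c['rvec'],float),np.array(c['tvec'],float),np.array(c['mtx'],float),None); return p[:,0]
ValueError: time passes only in moves, steps and waits
```

```bash
python3 - <<'E'
s=open('h.py').read()
s=s.replace("def proj(","_C={}\ndef cp(cam):\n    if cam=='wrist': return eyes.camera_params(cam)\n    if cam not in _C: _C[cam]=eyes.camera_params(cam)\n    return _C[cam]\ndef proj(").replace("c=eyes.camera_params(cam);","c=cp(cam);")
open('h.py','w').write(s)
E
cat > m.py <<'E'
from h import *
import sys
def measure(p0,verbose=1):
    mt={}
    for cam in ['scene','top']:
        eyes.read_camera(cam); q=proj(cam,[[p0[0],p0[1],22]])[0]
        ds=spotter.silhouettes('drip_tray',cam)
        d=min(ds,key=lambda d:np.hypot(*(np.array(d['point'])-q))) if ds else None
        if d is not None and d['mask'].sum()>500: mt[cam]=d['mask'].astype(float)
    for k in mt: print(k,fit(TR,p0,22,{k:mt[k]}))
if __name__=='__main__': measure([float(v) for v in sys.argv[1:4]])
E
python3 - <<'E'
from h import *
mw={}
for cam,nr in [('scene',(350,242)),('top',(355,197))]:
    im=eyes.read_camera(cam); mw[cam]=biggest(wood(im),nr)
for c in [['top'],['scene'],['top','scene']]: print(c,fit(LL,[587,-410,-2],24,{k:mw[k] for k in c}))
for cam,l in [('top','mug'),('top','bitters'),('top','tumbler'),('top','shot_glass')]:
    for d in spotter.silhouettes(l,cam)[:2]: print(l,d['conf'],back(cam,d['point'],60).round())
s=env.sense(); print(s['time'])
E
```

```text
['top'] (array([ 585.93362826, -410.1260783 ,   -2.59911157]), np.float64(0.21667698658410736))
['scene'] (array([ 585.18341755, -403.86604609,   -1.92138939]), np.float64(0.1434111074597437))
['top', 'scene'] (array([ 584.29922451, -408.52732347,   -3.72502607]), np.float64(0.4659192048474785))
mug 0.65 [[675. 141.  60.]]
tumbler 0.9 [[ 445. -580.   60.]]
shot_glass 0.46 [[451.  53.  60.]]
shot_glass 0.26 [[ 623. -529.   60.]]
0.9
```

{"api": "drive_tool", "payload": {"travel": [[-29,-19,7],[-57,-38,13],[-86,-57,20],[-115,-76,27],[-143,-95,33],[-172,-114,40],[-201,-133,47],[-229,-152,53],[-258,-171,60],[-286,-190,67],[-315,-209,73],[-344,-229,80]], "turn": [[0,0,5.5],[0,0,11],[0,0,16.5],[0,0,22],[0,0,27.5],[0,0,33],[0,0,38.5],[0,0,44],[0,0,49.5],[0,0,55],[0,0,60.5],[0,0,66.3]], "hand": [60,60,60,60,60,60,60,60,60,60,60,60]}}

```text
time: 1.9
ee_pos: [438.1, 215.6, 142.0]
tool_rot: [0.678, 0.735, 0.001, 0.0]
force: [0.8, 0.7, 0.1]
opening: 60.3
grip_force: 0.0
```

```bash
python3 - <<'E'
from h import *
im=eyes.read_camera('wrist').copy()
for P in [[440.5,170.6],[449+46.3,71+104.3],[449-63.3,71+95]]:
    q=proj('wrist',[[*P,22]])[0]; print(q); cv2.circle(im,tuple(int(v) for v in q),4,(255,0,0),1)
cv2.imwrite('pics/w1.png',im[:,:,::-1])
E
```

```text
[278.69207914 251.16640443]
[336.52581146 250.51099021]
[220.88435613 251.72324067]
```

View pics/w1.png

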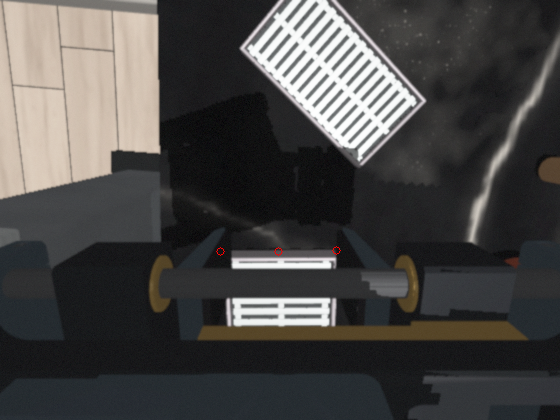

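The wrist image shows the tray's left end at row 250, columns 229–337, matching the prediction to within a few mm. I'll descend now.

{"api": "drive_tool", "payload": {"travel": [[0,1,35],[0,2,70],[0,3,100],[0,3,120],[0,3,128],[0,3,128],[-5,3,128],[-10,3,128],[-15,3,128],[-19,3,128],[-22,3,128],[-25,3,128]], "turn": [[0,0,0],[0,0,0],[0,0,0],[0,0,0],[0,0,0],[0,0,0],[0,0,0],[0,0,0],[0,0,0],[0,0,0],[0,0,0],[0,0,0]], "hand": [60,60,60,60,60,60,60,60,60,60,60,60]}}

```text
time: 2.95
ee_pos: [442.6, 191.8, 14.5]
tool_rot: [0.676, 0.737, 0.001, 0.0]
force: [1.2, -0.5, 0.3]
opening: 59.8
grip_force: 0.0
```

{"api": "drive_tool", "payload": {"travel": [[-1,0,0],[-2,0,0],[-3,0,0],[-4,0,0],[-5,0,0],[-6,0,0],[-8,0,0],[-10,0,0],[-12,0,0],[-14,0,0],[-17,0,0],[-20,0,0]], "turn": [[0,0,0],[0,0,0],[0,0,0],[0,0,0],[0,0,0],[0,0,0],[0,0,0],[0,0,0],[0,0,0],[0,0,0],[0,0,0],[0,0,0]], "hand": [60,60,60,60,60,60,60,60,60,60,60,60]}}

```text
time: 3.95
ee_pos: [444.0, 172.0, 13.9]
tool_rot: [0.676, 0.737, 0.0, -0.0]
force: [0.0, 3.2, -1.5]
opening: 59.9
grip_force: 1.6
```

{"api": "drive_tool", "payload": {"travel": [[-4,0,0],[-8,0,0],[-12,0,0],[-17,0,0],[-22,0,0],[-27,0,0],[-32,0,0],[-37,-0.3,0],[-42,-0.4,0],[-47,-0.5,0],[-52,-0.5,0],[-57,-0.6,0]], "turn": [[0,0,0.1],[0,0,0.2],[0,0,0.3],[0,0,0.4],[0,0,0.5],[0,0,0.6],[0,0,0.7],[0,0,0.8],[0,0,0.9],[0,0,1.0],[0,0,1.1],[0,0,1.2]], "hand": [60,60,60,60,60,60,60,60,60,60,60,60]}}

```text
time: 4.95
ee_pos: [448.2, 114.9, 13.9]
tool_rot: [0.684, 0.73, -0.0, -0.0]
force: [0.5, 2.2, -1.7]
opening: 59.9
grip_force: 1.6
```

{"api": "drive_tool", "payload": {"travel": [[-5,0,0],[-10,0,0],[-15,0,0],[-20,0,0],[-25,0,0],[-30,0,0],[-35,-0.2,0],[-40,-0.3,0],[-45,-0.4,0],[-50,-0.5,0],[-55,-0.6,0],[-60,-0.6,0]], "turn": [[0,0,0.1],[0,0,0.2],[0,0,0.3],[0,0,0.4],[0,0,0.5],[0,0,0.6],[0,0,0.7],[0,0,0.8],[0,0,0.9],[0,0,1.0],[0,0,1.1],[0,0,1.2]], "hand": [60,60,60,60,60,60,60,60,60,60,60,60]}}

```text
time: 5.95
ee_pos: [451.5, 55.0, 13.9]
tool_rot: [0.691, 0.722, 0.0, -0.0]
force: [0.7, 2.8, -1.7]
opening: 60.2
grip_force: 1.6
```

```bash
python3 m.py 458 -60 6; python3 -c "
from h import *
cv2.imwrite('pics/s2.png',eyes.read_camera('scene')[:,:,::-1])"
```

```text
scene (array([450.01237347, -58.37258193,   3.70136188]), np.float64(0.19552623420909862))
top (array([453.34672133, -67.96826668,   4.03052282]), np.float64(0.2150703098455704))
```

View pics/s2.png

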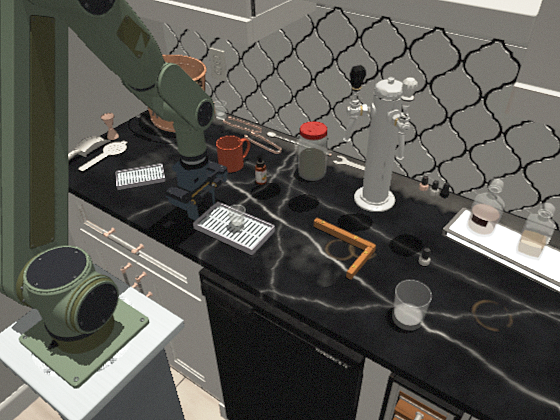

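The tray tracks the fingers well. The glass stands at (237,215), so I'll keep pushing.

{"api": "drive_tool", "payload": {"travel": [[-5,0,0],[-10,0,0],[-15,0,0],[-20,0,0],[-25,0,0],[-30,0,0],[-35,-0.2,0],[-40,-0.3,0],[-45,-0.4,0],[-50,-0.5,0],[-55,-0.6,0],[-60,-0.6,0]], "turn": [[0,0,0.1],[0,0,0.2],[0,0,0.3],[0,0,0.4],[0,0,0.5],[0,0,0.6],[0,0,0.7],[0,0,0.8],[0,0,0.9],[0,0,1.0],[0,0,1.1],[0,0,1.2]], "hand": [60,60,60,60,60,60,60,60,60,60,60,60]}}

```text
time: 7.2
ee_pos: [453.6, -4.9, 14.0]
tool_rot: [0.699, 0.715, 0.0, -0.0]
force: [-0.1, 5.5, 3.0]
opening: 59.8
grip_force: 2.6
```

{"api": "drive_tool", "payload": {"travel": [[-5,0,0],[-10,0,0],[-15,0,0],[-20,0,0],[-25,0,0],[-30,0,0],[-35,-0.2,0],[-40,-0.3,0],[-45,-0.4,0],[-50,-0.5,0],[-55,-0.6,0],[-60,-0.6,0]], "turn": [[0,0,0.1],[0,0,0.2],[0,0,0.3],[0,0,0.4],[0,0,0.5],[0,0,0.6],[0,0,0.7],[0,0,0.8],[0,0,0.9],[0,0,1.0],[0,0,1.1],[0,0,1.2]], "hand": [60,60,60,60,60,60,60,60,60,60,60,60]}}

```text
time: 8.2
ee_pos: [454.0, -64.8, 14.0]
tool_rot: [0.707, 0.708, 0.0, -0.0]
force: [0.7, 5.6, 3.0]
opening: 60.1
grip_force: 2.7
```

{"api": "drive_tool", "payload": {"travel": [[-5,0,0],[-10,0,0],[-15,0,0],[-20,0,0],[-25,0,0],[-30,0,0],[-35,-0.2,0],[-40,-0.3,0],[-45,-0.4,0],[-50,-0.5,0],[-55,-0.6,0],[-60,-0.6,0]], "turn": [[0,0,0.1],[0,0,0.2],[0,0,0.3],[0,0,0.4],[0,0,0.5],[0,0,0.6],[0,0,0.7],[0,0,0.8],[0,0,0.9],[0,0,1.0],[0,0,1.1],[0,0,1.2]], "hand": [60,60,60,60,60,60,60,60,60,60,60,60]}}

```text
time: 9.2
ee_pos: [453.2, -124.6, 14.0]
tool_rot: [0.714, 0.7, -0.0, -0.001]
force: [-0.0, 6.4, 3.5]
opening: 60.2
grip_force: 3.0
```

{"api": "drive_tool", "payload": {"travel": [[-5,0,0],[-10,0,0],[-15,0,0],[-20,0,0],[-25,0,0],[-29,0,0],[-32,0,0],[-34,0,0],[-35,0,0],[-35,0,0],[-35,0,0],[-35,0,0]], "turn": [[0,0,0.1],[0,0,0.2],[0,0,0.3],[0,0,0.4],[0,0,0.4],[0,0,0.4],[0,0,0.4],[0,0,0.4],[0,0,0.4],[0,0,0.4],[0,0,0.4],[0,0,0.4]], "hand": [60,60,60,60,60,60,60,60,60,60,60,60]}}

```text
time: 10.2
ee_pos: [452.3, -159.5, 13.8]
tool_rot: [0.716, 0.698, -0.0, -0.001]
force: [-0.8, 2.7, 2.3]
opening: 59.9
grip_force: 1.7
```

```bash
python3 m.py 455 -278 -2; python3 -c "
from h import *
im=eyes.read_camera('top')[130:280,220:420]
cv2.imwrite('pics/t3.png',cv2.resize(im[:,:,::-1],(800,600),interpolation=cv2.INTER_CUBIC))"
```

```text
scene (array([ 442.82583287, -272.77477713,   -1.35106204]), np.float64(0.1745005839326326))
top (array([ 445.79358764, -282.29209266,   -2.81963735]), np.float64(0.6550328780981284))
```

View pics/t3.png

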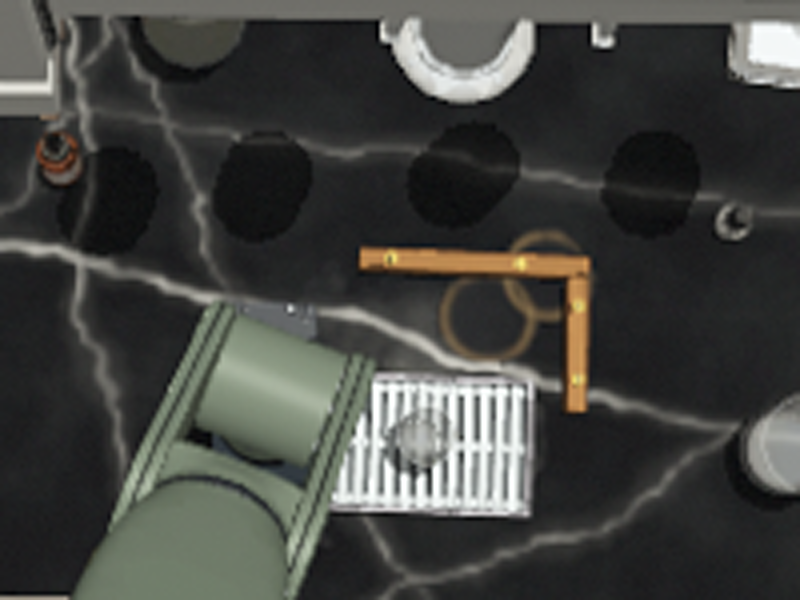

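The tray is at about (446,−277) and square, with a gap of about 26 mm to the short bar (crop columns 535 to 567). The glass stands at (420,440). Next I move the tool round to the near side.

{"api": "drive_tool", "payload": {"travel": [[4,0,0],[9,0,0],[15,0,0],[15,0,-38],[15,0,-76],[15,0,-110],[-9,-16,-110],[-33,-33,-110],[-57,-50,-110],[-81,-66,-110],[-105,-83,-110],[-128,-99,-110]], "turn": [[0,0,0],[0,0,0],[0,0,0],[0,0,0],[0,0,0],[0,0,0],[0,0,7],[0,0,14],[0,0,21],[0,0,28],[0,0,35],[0,0,42]], "hand": [60,60,60,60,60,60,60,70,80,90,91,91]}}

```text
time: 11.45
ee_pos: [350.3, -285.7, 124.1]
tool_rot: [0.92, 0.393, 0.0, 0.001]
force: [0.1, 0.6, -0.1]
opening: 89.7
grip_force: 0.0
```

{"api": "drive_tool", "payload": {"travel": [[0,0,0],[0,0,0],[0,0,0],[0,0,0],[0,0,0],[0,0,0],[0,0,0],[0,0,0]], "turn": [[0,0,7],[0,0,14],[0,0,21],[0,0,28],[0,0,35],[0,0,42],[0,0,48],[0,0,48]], "hand": [91,91,91,91,91,91,91,91]}}

```text
time: 12.12
ee_pos: [351.2, -284.7, 124.0]
tool_rot: [1.0, -0.013, 0.0, 0.0]
force: [0.4, -0.3, -0.1]
opening: 91.1
grip_force: 0.0
```

```bash
python3 m.py 445 -278 -2; python3 -c "
from h import *
s=env.sense(); print(s['joint_pos'],s['ee_pos'],s['tool_rot'])
cv2.imwrite('pics/w3.png',eyes.read_camera('wrist')[:,:,::-1])"
```

```text
scene (array([ 443.21092851, -273.31640109,   -3.01162465]), np.float64(0.32392470309615856))
top (array([ 448.99246757, -276.42702094,   -2.80306978]), np.float64(0.46803183639047014))
[-7.06881794e-01  2.21086010e-01  1.97995395e+00 -5.99124562e-05
  9.40357257e-01  8.87475039e-01] [ 351.06062759 -284.74538805  123.91939781] [ 9.99930816e-01 -1.17623250e-02  5.95493492e-05  8.11712633e-05]
```

View pics/w3.png

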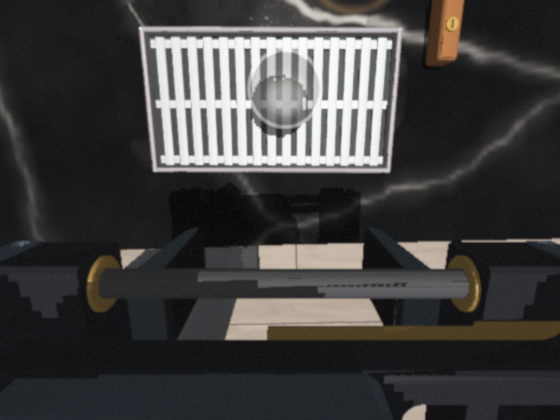

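```bash
python3 - <<'E'
from h import *
print(back('wrist',[[153,172],[390,172],[140,28],[402,28]],22).round(1)); print(back('wrist',[[200,243],[375,243]],0).round(1)); print(back('wrist',[[427,66],[455,64]],24).round(1), back('wrist',[285,92],75).round(1))
E
```

```text
[[ 392.1 -176.5   22. ]
 [ 387.2 -375.2   22. ]
 [ 500.5 -180.4   22. ]
 [ 495.6 -377.9   22. ]]
[[ 320.7 -203.9    0. ]
 [ 316.5 -372.1    0. ]]
[[ 468.3 -398.2   24. ]
 [ 469.2 -419.6   24. ]] [[ 446.1 -288.2   75. ]]
```

{"api": "drive_tool", "payload": {"travel": [[0,0,38],[0,0,76],[0,0,100],[0,0,110],[0,0,110],[5,0,110],[10,0,110],[14,0,110],[17,0,110],[19,0,110],[21,0,110],[22,0,110]], "turn": [[0,0,0],[0,0,0],[0,0,0],[0,0,0],[0,0,0],[0,0,0],[0,0,0],[0,0,0],[0,0,0],[0,0,0],[0,0,0],[0,0,0]], "hand": [91,91,91,91,91,91,91,91,91,91,91,91]}}

```text
time: 13.37
ee_pos: [371.8, -285.1, 14.1]
tool_rot: [1.0, -0.012, -0.001, -0.0]
force: [-7.1, -1.5, 3.2]
opening: 91.3
grip_force: 2.8
```

{"api": "drive_tool", "payload": {"travel": [[1,0,0],[2,0,0],[3,0,0],[4,0,0],[6,0,0],[8,0,0],[11,0,0],[14,0,0],[18,0,0],[22,0,0],[26,0,0],[30,0,0]], "turn": [[0,0,0],[0,0,0],[0,0,0],[0,0,0],[0,0,0],[0,0,0],[0,0,0],[0,0,0],[0,0,0],[0,0,0],[0,0,0],[0,0,0]], "hand": [91,91,91,91,91,91,91,91,91,91,91,91]}}

```text
time: 14.37
ee_pos: [400.5, -285.1, 13.9]
tool_rot: [1.0, -0.012, -0.003, -0.001]
force: [-7.0, 0.4, 4.5]
opening: 91.2
grip_force: 3.2
```

{"api": "drive_tool", "payload": {"travel": [[4,0,0],[8,0,0],[12,0,0],[16,0,0],[20,0,0],[24,0,0],[28,0,0],[31,0,0],[34,0,0],[36,0,0],[38,0,0],[39,0,0]], "turn": [[0,0,0],[0,0,0],[0,0,0],[0,0,0],[0,0,0],[0,0,0],[0,0,0],[0,0,0],[0,0,0],[0,0,0],[0,0,0],[0,0,0]], "hand": [91,91,91,91,91,91,91,91,91,91,91,91]}}

```text
time: 15.37
ee_pos: [439.7, -286.2, 13.8]
tool_rot: [1.0, -0.012, -0.002, -0.001]
force: [-6.4, 0.3, 4.6]
opening: 91.0
grip_force: 3.2
```

```bash
python3 m.py 512 -279 -2; python3 -c "
from h import *
im=eyes.read_camera('wrist')[:,:,::-1]
cv2.imwrite('pics/w4.png',im)"
```

```text
top (array([ 515.30245826, -276.65244283,   -3.22478216]), np.float64(0.909513435003631))
```

View pics/w4.png

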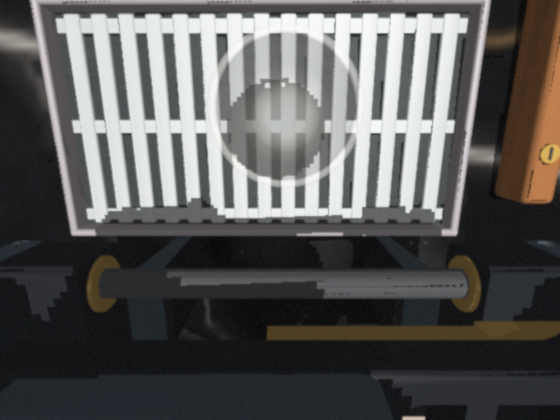

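The glass is standing, the fingers are square on the near wall, and about 20 mm remains. I advance gently, watching the force.

{"api": "drive_tool", "payload": {"travel": [[1,0,0],[2,0,0],[3.5,0,0],[5,0,0],[6.5,0,0],[8,0,0],[9.5,0,0],[11,0,0],[12,0,0],[13,0,0],[14,0,0],[15,0,0]], "turn": [[0,0,0],[0,0,0],[0,0,0],[0,0,0],[0,0,0],[0,0,0],[0,0,0],[0,0,0],[0,0,0],[0,0,0],[0,0,0],[0,0,0]], "hand": [91,91,91,91,91,91,91,91,91,91,91,91]}}

```text
time: 16.62
ee_pos: [454.3, -286.6, 13.8]
tool_rot: [1.0, -0.012, -0.003, -0.001]
force: [-5.3, 0.5, 4.9]
opening: 91.2
grip_force: 3.1
```

{"api": "drive_tool", "payload": {"travel": [[1,0,0],[2,0,0],[3,0,0],[4,0,0]], "turn": [[0,0,0],[0,0,0],[0,0,0],[0,0,0]], "hand": [91,91,91,91]}}

```text
time: 16.95
ee_pos: [457.3, -286.6, 13.8]
tool_rot: [1.0, -0.012, -0.004, -0.001]
force: [-12.5, -0.9, 8.0]
opening: 91.2
grip_force: 5.7
```

{"api": "drive_tool", "payload": {"travel": [[0.5,0,0],[1,0,0],[1.5,0,0],[2,0,0]], "turn": [[0,0,0],[0,0,0],[0,0,0],[0,0,0]], "hand": [91,91,91,91]}}

```text
time: 17.28
ee_pos: [457.4, -286.5, 13.9]
tool_rot: [1.0, -0.012, -0.005, -0.002]
force: [-14.0, -1.2, 11.1]
opening: 90.7
grip_force: 7.5
```

{"api": "drive_tool", "payload": {"travel": [[0.5,0,0],[1,0,0],[1.5,0,0],[2,0,0],[2,0,0],[2,0,0]], "turn": [[0,0,0],[0,0,0],[0,0,0],[0,0,0],[0,0,0],[0,0,0]], "hand": [91,91,91,91,91,91]}}

```text
time: 17.78
ee_pos: [457.6, -286.3, 13.9]
tool_rot: [1.0, -0.013, -0.007, -0.002]
force: [-18.0, -1.3, 13.6]
opening: 91.4
grip_force: 9.4
```

```bash
python3 -c "
from h import *
im=eyes.read_camera('wrist')[:,:,::-1]
t=eyes.read_camera('top')[170:245,300:400,::-1]; sc=eyes.read_camera('scene')[200:300,260:400,::-1]
o=np.zeros((600,800,3),np.uint8); o[:300,:400]=cv2.resize(t,(400,300),interpolation=2); o[:300,400:]=cv2.resize(sc,(400,300),interpolation=2); o[300:,:400]=cv2.resize(im,(400,300)); 
cv2.imwrite('pics/c5.png',o)"
```

```text
(no output)
```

View pics/c5.png

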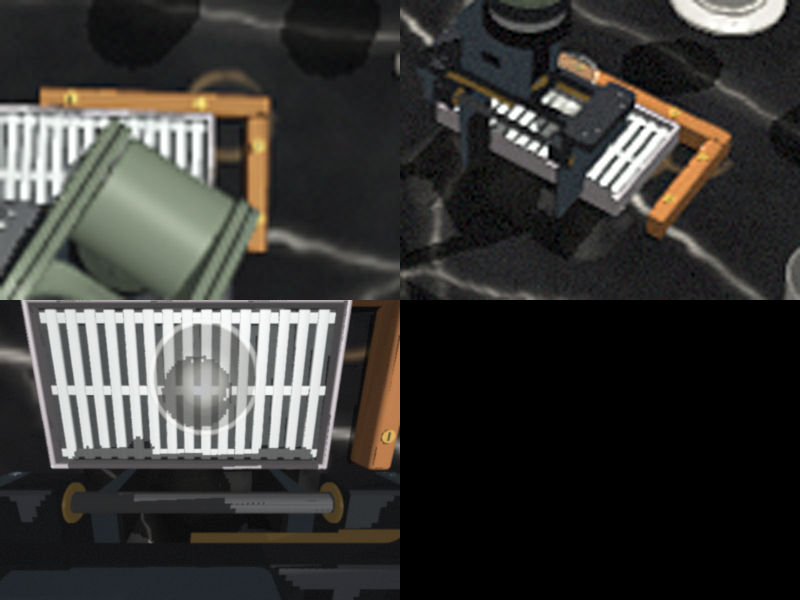

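The tray is flush with the long bar, the gap to the short bar is about 25 mm, and the glass is standing. Now I go round to the left end for the final push.

{"api": "drive_tool", "payload": {"travel": [[-4,0,0],[-12,0,0],[-22,0,0],[-22,0,-38],[-22,0,-76],[-22,0,-110],[-8,-25,-110],[6,-50,-110],[20,-74,-110],[34,-99,-110],[49,-124,-110],[63,-148,-110]], "turn": [[0,0,0],[0,0,0],[0,0,0],[0,0,0],[0,0,0],[0,0,0],[0,0,-7],[0,0,-14],[0,0,-21],[0,0,-28],[0,0,-35],[0,0,-42]], "hand": [91,91,91,91,91,91,90,80,70,60,60,60]}}

```text
time: 18.93
ee_pos: [532.1, -140.2, 124.1]
tool_rot: [0.937, 0.349, 0.0, 0.0]
force: [-0.3, -1.1, 0.1]
opening: 61.0
grip_force: 0.0
```

{"api": "drive_tool", "payload": {"travel": [[0,0,0],[0,0,0],[0,0,0],[0,0,0],[0,0,0],[0,0,0],[0,0,0],[0,0,0]], "turn": [[0,0,-7],[0,0,-14],[0,0,-21],[0,0,-28],[0,0,-35],[0,0,-42],[0,0,-48],[0,0,-48]], "hand": [60,60,60,60,60,60,60,60]}}

```text
time: 19.6
ee_pos: [531.4, -141.5, 123.9]
tool_rot: [0.716, 0.699, 0.0, 0.0]
force: [-0.2, 0.1, 0.5]
opening: 60.0
grip_force: 0.0
```

```bash
python3 m.py 530 -278 -2; python3 -c "
from h import *
s=env.sense(); print(s['ee_pos'],s['tool_rot'],s['time'])
im=eyes.read_camera('wrist')[:,:,::-1].copy()
for q in proj('wrist',[[532.2+55,-176.4,22],[532.2-55,-179.4,22]]): print(q); cv2.circle(im,tuple(int(v) for v in q),4,(0,0,255),1)
cv2.imwrite('pics/w6.png',im)"
```

```text
scene (array([ 529.87959968, -274.44094871,   -2.5383965 ]), np.float64(0.21558975458916474))
top (array([ 531.52674386, -280.94393485,   -1.20301117]), np.float64(0.3271079334127758))
[ 531.61810722 -141.4814744   123.94340422] [7.16873241e-01 6.97203513e-01 1.27944802e-04 4.31564278e-05] 19.8
[345.66277303 251.39661949]
[223.07518731 257.76984451]
```

View pics/w6.png

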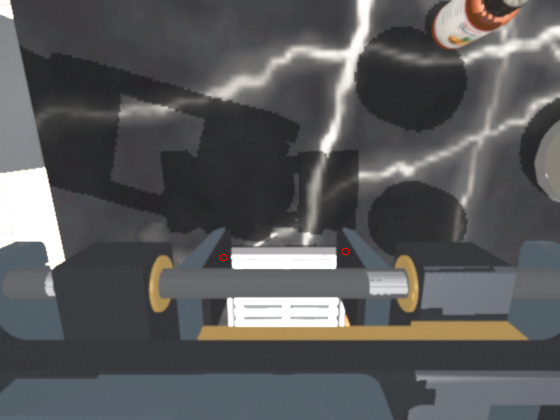

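{"api": "drive_tool", "payload": {"travel": [[0,0,38],[0,0,76],[0,0,100],[0,0,110],[0,0,110],[-4,0,110],[-7,0,110],[-10,0,110],[-12,0,110],[-14,0,110],[-16,0,110],[-18,0,110]], "turn": [[0,0,0],[0,0,0],[0,0,0],[0,0,0],[0,0,0],[0,0,0],[0,0,0],[0,0,0],[0,0,0],[0,0,0],[0,0,0],[0,0,0]], "hand": [60,60,60,60,60,60,60,60,60,60,60,60]}}

```text
time: 20.85
ee_pos: [531.4, -159.8, 14.3]
tool_rot: [0.716, 0.698, 0.0, 0.0]
force: [0.2, -0.5, 0.7]
opening: 60.2
grip_force: 0.0
```

{"api": "drive_tool", "payload": {"travel": [[-1,0,0],[-2,0,0],[-3,0,0],[-5,0,0],[-7,0,0],[-9,0,0],[-11,0,0],[-13,0,0],[-15,0,0],[-16,0,0],[-17,0,0],[-18,0,0]], "turn": [[0,0,0],[0,0,0],[0,0,0],[0,0,0],[0,0,0],[0,0,0],[0,0,0],[0,0,0],[0,0,0],[0,0,0],[0,0,0],[0,0,0]], "hand": [60,60,60,60,60,60,60,60,60,60,60,60]}}

```text
time: 21.85
ee_pos: [530.7, -176.1, 14.1]
tool_rot: [0.716, 0.698, 0.001, -0.001]
force: [0.6, 6.5, 3.3]
opening: 59.7
grip_force: 2.9
```

{"api": "drive_tool", "payload": {"travel": [[-1,0,0],[-2,0,0],[-3,0,0],[-4,0,0],[-5,0,0],[-6,0,0]], "turn": [[0,0,0],[0,0,0],[0,0,0],[0,0,0],[0,0,0],[0,0,0]], "hand": [60,60,60,60,60,60]}}

```text
time: 22.35
ee_pos: [530.5, -182.0, 14.2]
tool_rot: [0.716, 0.698, 0.001, -0.001]
force: [0.8, 5.2, 3.1]
opening: 59.8
grip_force: 2.9
```

{"api": "drive_tool", "payload": {"travel": [[-1,0,0],[-2,0,0],[-3,0,0],[-4,0,0],[-5,0,0],[-6,0,0]], "turn": [[0,0,0],[0,0,0],[0,0,0],[0,0,0],[0,0,0],[0,0,0]], "hand": [60,60,60,60,60,60]}}

```text
time: 22.85
ee_pos: [530.4, -188.0, 14.2]
tool_rot: [0.716, 0.698, 0.001, -0.001]
force: [0.1, 5.8, 3.4]
opening: 60.3
grip_force: 3.0
```

{"api": "drive_tool", "payload": {"travel": [[-1,0,0],[-2,0,0],[-3,0,0],[-4,0,0]], "turn": [[0,0,0],[0,0,0],[0,0,0],[0,0,0]], "hand": [60,60,60,60]}}

```text
time: 23.18
ee_pos: [530.4, -189.4, 14.2]
tool_rot: [0.717, 0.697, 0.002, -0.003]
force: [2.6, 19.1, 5.9]
opening: 60.4
grip_force: 9.5
```

{"api": "drive_tool", "payload": {"travel": [[-1,0,0],[-2,0,0],[-3,0,0],[-4,0,0]], "turn": [[0,0,0],[0,0,0],[0,0,0],[0,0,0]], "hand": [60,60,60,60]}}

```text
time: 23.52
ee_pos: [530.4, -189.5, 14.3]
tool_rot: [0.718, 0.696, 0.004, -0.005]
force: [4.4, 32.5, 8.4]
opening: 59.8
grip_force: 16.3
```

The tray is solidly against the short bar, and its centre at y ≈ −306 matches the expected home. I retreat and check.

{"api": "drive_tool", "payload": {"travel": [[3,0,0],[6,0,0],[10,0,0],[18,0,0],[30,0,0],[30,0,-38],[30,0,-76],[50,0,-110],[90,-30,-110],[125,-60,-110],[150,-80,-110],[150,-80,-110]], "turn": [[0,0,0],[0,0,0],[0,0,0],[0,0,0],[0,0,0],[0,0,0],[0,0,0],[0,0,0],[0,0,0],[0,0,0],[0,0,0],[0,0,0]], "hand": [60,60,60,60,60,60,60,60,60,60,60,60]}}

```text
time: 24.52
ee_pos: [448.0, -41.3, 123.4]
tool_rot: [0.715, 0.699, -0.002, -0.003]
force: [-0.9, 0.0, -1.0]
opening: 59.8
grip_force: 0.0
```

```bash
python3 m.py 532 -306 -2; python3 -c "
from h import *
t=eyes.read_camera('top')[165:240,300:400,::-1]; sc=eyes.read_camera('scene')[205:280,280:380,::-1]
o=np.hstack([cv2.resize(t,(400,300),interpolation=2),cv2.resize(sc,(400,300),interpolation=2)])
cv2.imwrite('pics/c7.png',o)"
```

```text
scene (array([ 528.91619496, -299.42408482,   -1.77198404]), np.float64(0.2248868104633546))
top (array([ 531.04146648, -306.37032337,   -2.90258364]), np.float64(0.10360089352196572))
```

View pics/c7.png

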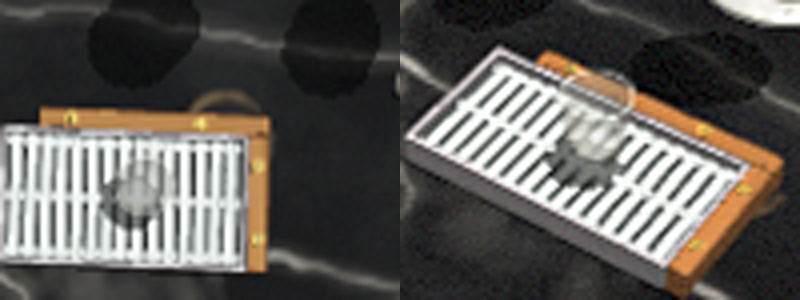

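It looks home, with the glass standing at left-panel (140,190). A light re-press on the near side will make sure it is flush with the long bar.

{"api": "drive_tool", "payload": {"travel": [[-22,0,0],[-45,-1,0],[-68,-2,0],[-90,-3,0],[-113,-4,0],[-136,-5,0],[-158,-6,0],[-181,-7,0],[-203,-8,0],[-226,-9,0],[-249,-10,0],[-271,-10,0]], "turn": [[0,0,7],[0,0,14],[0,0,21],[0,0,28],[0,0,35],[0,0,42],[0,0,49],[0,0,56],[0,0,63],[0,0,70],[0,0,77],[0,0,84]], "hand": [60,65,70,75,80,85,91,91,91,91,91,91]}}

```text
time: 25.82
ee_pos: [436.9, -318.8, 123.5]
tool_rot: [0.999, 0.035, -0.0, -0.0]
force: [-0.4, 0.4, 0.0]
opening: 90.7
grip_force: 0.0
```

{"api": "drive_tool", "payload": {"travel": [[0,0,0],[0,0,0]], "turn": [[0,0,6],[0,0,6]], "hand": [91,91]}}

```text
time: 25.98
ee_pos: [437.1, -318.6, 123.3]
tool_rot: [1.0, -0.016, -0.0, -0.0]
force: [0.8, 0.1, 0.5]
opening: 90.8
grip_force: 0.0
```

```bash
python3 -c "
from h import *
s=env.sense(); print(s['ee_pos'],s['tool_rot'])
cv2.imwrite('pics/w8.png',cv2.resize(eyes.read_camera('wrist')[:250,100:,::-1],(800,435)))"
```

```text
[ 437.13077595 -318.59846213  123.32661403] [ 9.99879349e-01 -1.55334260e-02 -2.98551809e-05 -6.41284883e-06]
```

View pics/w8.png

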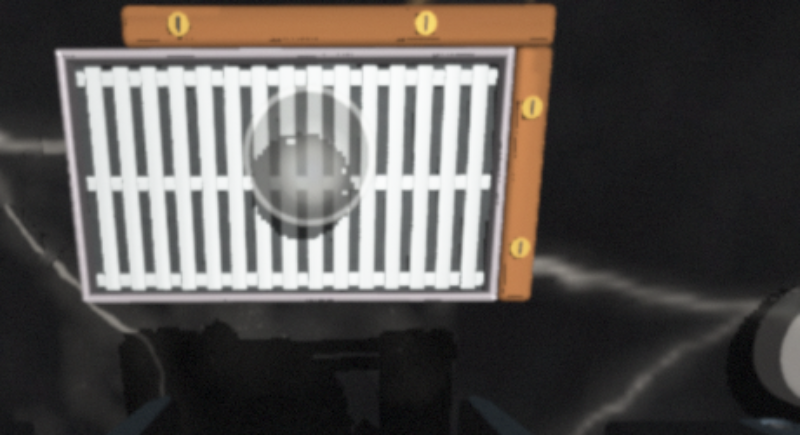

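It looks seated. I'll do one light press to confirm, then retreat.

{"api": "drive_tool", "payload": {"travel": [[0,0,38],[0,0,76],[0,0,100],[0,0,109],[0,0,109],[5,0,109],[10,0,109],[14,0,109],[17,0,109],[19,0,109],[20,0,109],[21,0,109]], "turn": [[0,0,0],[0,0,0],[0,0,0],[0,0,0],[0,0,0],[0,0,0],[0,0,0],[0,0,0],[0,0,0],[0,0,0],[0,0,0],[0,0,0]], "hand": [91,91,91,91,91,91,91,91,91,91,91,91]}}

```text
time: 27.03
ee_pos: [456.6, -316.4, 15.2]
tool_rot: [1.0, -0.013, -0.002, -0.0]
force: [-7.3, -1.2, 5.1]
opening: 91.1
grip_force: 3.9
```

{"api": "drive_tool", "payload": {"travel": [[0.5,0,0],[1,0,0],[1.5,0,0],[2,0,0],[2.5,0,0],[3,0,0],[3.5,0,0],[4,0,0],[4,0,0]], "turn": [[0,0,0],[0,0,0],[0,0,0],[0,0,0],[0,0,0],[0,0,0],[0,0,0],[0,0,0],[0,0,0]], "hand": [91,91,91,91,91,91,91,91,91]}}

```text
time: 27.78
ee_pos: [456.8, -316.2, 15.1]
tool_rot: [1.0, -0.013, -0.005, -0.001]
force: [-14.7, -3.0, 10.6]
opening: 91.1
grip_force: 7.8
```

The tray is blocked immediately at the predicted x (456.8), so it is flush. I retreat and hand in.

{"api": "drive_tool", "payload": {"travel": [[-2,0,0],[-4,0,0],[-7,0,0],[-14,0,0],[-28,0,0],[-30,0,-38],[-30,0,-76],[-30,0,-110],[-30,0,-110]], "turn": [[0,0,0],[0,0,0],[0,0,0],[0,0,0],[0,0,0],[0,0,0],[0,0,0],[0,0,0],[0,0,0]], "hand": [91,91,91,91,91,91,91,91,91]}}

```text
time: 28.53
ee_pos: [435.8, -318.7, 131.8]
tool_rot: [1.0, -0.013, 0.006, 0.004]
force: [0.6, 0.3, 0.1]
opening: 91.0
grip_force: 0.0
```

```bash
python3 -c "
from h import *
cv2.imwrite('pics/w9.png',eyes.read_camera('wrist')[:250,:,::-1])"
```

```text
(no output)
```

View pics/w9.png

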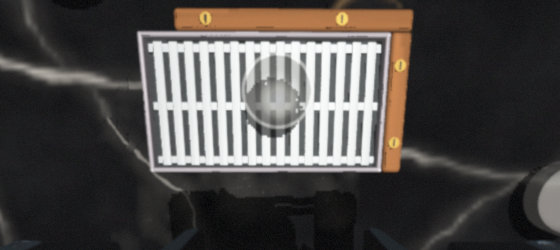

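The tray is flush with both bars, meeting at its far right corner near (388,33). The glass is upright at (276,95).

```bash
python3 -c "
from h import *
print(env.close_job())"
```

```text
the job is handed in; nothing more can be done
None
```

The drip tray is home against both bars of the corner stop with the shot glass still standing on it; nothing else was touched, and the job was handed in at about 29 s.

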